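# Serve one table-hockey puck from the desk dispenser

### The job

Press the plunger of the puck dispenser fully down once and let it spring back, so that a single puck comes out onto the desk. Then push that puck aside along the desk with the fingertips until it lies flat and wholly on the round felt pad; do not pick it up or tip it. Leave the other two pucks in the dispenser, and everything else where it is.

Things in the scene. Friction and masses are not known exactly. Their poses are not given: they have to be found in the camera images.
- dispenser: Puck dispenser fixed to the desk, aluminium and clear plastic, 36 mm high, open underneath (pucks lie on the desk). Origin: at desk level on the axis of its clear upright magazine. Its own -x axis points out of the outlet (towards the robot within 0.35 rad), +x back to the plunger. Housing: from x = -20 mm (outlet face) to +88 mm, y = +-20 mm. A second press ejects a second puck.
- plunger_top (a point): Centre of the top of the plunger's round grey plastic cap (32 mm across, 7 thick), 62 mm behind the magazine axis, 66.5 mm above the desk when up. It is pressed straight down.
- plunger (a joint): Plunger travel in m: 0 = up, 0.022 = fully down (end stop). A spring returns it: about 1 N at the start, 5.5 N fully down, plus 1 to 3 N of friction in a slow press. It drives a feeder that pushes the lowest puck out at 2.5 times the plunger's speed; let go, the feeder withdraws and the next puck drops.
- puck_low: Lowest of three equal hard black pucks stacked in the magazine, the one to be ejected: 30 mm across, 10 mm thick, about 13 to 22 g. Origin: centre of its underside, z up. After a slow full press it lies flat on the desk with its centre about 54 mm in front of the magazine axis (x = -54 mm of the dispenser); a fast press lets it slide further.
- puck_mid: Second puck in the magazine, same size, origin at the centre of its underside. It stays in the magazine.
- puck_high: Top puck in the magazine, same size, origin at the centre of its underside. It stays in the magazine.
- round_pad: Round grey felt pad, 90 mm across, under 1 mm thick, flat on the desk to the left or right in front of the dispenser; a puck slides over its edge freely. Origin: its centre. (A square pad of the same felt, 85 mm wide, lies on the other side: not the goal.)
- mouse: Bystander: matte black computer mouse, 118 x 60 x 36 mm; origin: centre of its underside.
- jar: Bystander: closed glass jar with a steel lid, 56 across, 68 mm high; origin: centre of its underside.
- puller: Bystander: hard grey keycap puller lying flat, 74 long, 24 wide, 8 mm high; it lies between the robot and the dispenser outlet; origin: centre of its underside.
- dock: Bystander: aluminium controller dock, 110 x 130, 61 mm high; origin: centre of its underside.
- case_low: Bystander: lower of two plastic game cases, 135 x 190 x 14 mm; origin: centre of its underside.
- case_top: Bystander: upper of the two game cases, same size; origin: centre of its underside.

How it is judged (in metres and radians):
On the way, in this order (a step that is already met when the one before it is completed fails the run):
1. the plunger is pressed fully down by the fingers (value of joint plunger above 0.0195 m and contact force between the fingers and dispenser above 0.5 N), for 0.03 s.
2. the plunger is let back up with one puck out on the desk (value of joint plunger below 0.004 m and x of puck_low in the frame of dispenser below -0.042 m), for 0.1 s.
3. the puck lies on the round pad (horizontal distance between puck_low and round_pad below 0.031 m and height (world z) of puck_low below 0.003 m and angle between puck_low's own z axis and vertical below 0.1 rad and linear speed of puck_low below 0.01 m/s), for 0.2 s.
At the end, for the whole second after the job is handed in: The first puck lies flat and at rest on the desk with its centre within 31 mm of the round pad's centre (wholly on the pad), the plunger is up (within 3 mm), and the other two pucks sit in the magazine within 8 mm of its axis, the lower of them down on the desk (all of step 3 and value of joint plunger below 0.003 m and horizontal distance between each of puck_mid, puck_high and dispenser below 0.008 m and height (world z) of puck_mid below 0.003 m and height (world z) of puck_high below 0.013 m); the robot touches nothing.
It fails at once if a second puck is pushed out of the magazine (horizontal distance between any of puck_mid, puck_high and dispenser above 0.012 m).
It fails at once if the puck is lifted off the desk (height (world z) of puck_low above 0.012 m).
It fails at once if the puck is tipped up (angle between puck_low's own z axis and vertical above 0.5 rad).
It fails at once if a bystander is moved by more than 15 mm (distance of any of mouse, jar, puller, dock, case_low, case_top from where it was at the start of the episode above 0.015 m).
It also fails if it takes over 61 s, if anything falls off the work surface, if the arm or the gripper's body presses on something with over 40 N, if the wrist force passes 120 N, or if a joint passes its speed limit or range.

### The arm

A 6-joint arm with a two-finger parallel gripper is mounted at the origin on the work surface. World frame = base frame: x ahead of the robot, y to its left, z up, the work surface at z = 0. Lengths are in mm, angles in rad, forces in N, time in s.
With the tool pointing down it reaches from about 350 to 975 mm from the base axis. Payload 7.1 kg.
Tool frame: the origin (TCP) lies midway between the tips of the shut fingers; the grasp point (between the pads) lies 19 mm behind it (ctrl.grip_point_offset is the distance from the TCP to the grasp point, in mm); z points along the fingers, y is the line along which they close (so a half turn about z gives the same grasp; the last joint's range is limited). The gripper opens to 88 mm and grips with 3 to 60 N. Pads are 20 mm wide; open, the fingers measure 115 mm over their backs; the gripper's body (75 mm by 178 mm) begins 61 mm behind the grasp point.
Start: joints at [1.319, 0.423, 1.63, -0, 1.089, -0.019], TCP at [144.158, 608.131, 222.675] pointing down, gripper open.
Joint ranges: [-3, 3], [-0.9, 2.11], [0.09, 2.58], [-1.31, 4.45], [0.11, 2.69], [-2.54, 2.54]. Speed limits (rad/s): [2.39, 2.39, 3.01, 3.14, 3.14, 3.14].

### API

Orientations are given as a rotation vector (axis times angle).
In Python, from workcell import get_obs, optics, close_job, spotter, ctrl gives the robot as it stands. The module is installed in compiled form; this text tells all that it offers.
- The arm moves only by the tool move_arm, never from a script. Its argument "rows" is a list of rows, each a list of 5 numbers: the shift along the tool's x, y, z in cm, then the turn about the tool's z in degrees, then the opening in per cent of the stroke, from 0 (shut) to 100 (fully open). A call has 1 to 10 rows; each row shifts and turns the commanded pose from where the row before left it, along the tool's axes as they then stand; what a row does not reach is not made up. A row lasts 1/8 s, in which the tool goes at most 62.5 mm and 10.7 degrees, less where a joint would pass 70% of its speed; a pose out of reach is approached as far as the arm can. A call with a gripper value outside its range is refused whole. The fingers move at their own pace and stop on an object; the grip force is fixed at half the most. Time passes only in rows, so rows that do not move let the fingers close. It gives the time, the measured TCP pose, the force, the opening and the grip force at its end, in the units of the state.
- get_obs(): the state, without advancing time (a new reading comes with each control period).
- optics.get_image(name): name is "scene" or "top"; returns the picture (420x560x3 uint8, blue, green, red); there is no depth.
- optics.calibration(name): a dict with "camera_matrix" (3x3 intrinsics, pixels), "distortion" ([k1, k2, p1, p2, k3] as OpenCV has them; the pictures are not rectified), "xyz" and "orientation" of the camera in the world. Camera axes: x right, y down, z forward; pixel columns grow to the right and rows downward; lengths in mm; the calibration is good to about 2 mm. A picture is of the moment at which its call begins. calibration takes no time and is no camera call.
- close_job(): hands the job in; it is judged then, once.
Trained networks look in the newest picture that a camera, given by its name, has taken for a name from the list of things; names that differ only in an ending like _2 or _b are one class to them, and where a whole thing is asked for, a point or a joint stands for the part that bears it (a point fixed in the world has none). Each returns a list of dicts, best first, with "conf" (0 to 1); they miss things now and then, are a little off and sometimes report something else, mostly with a low value. They report only what shows in the picture. A call takes as long as a camera call.
- spotter.find_in(camera, label): "point" ([column, row] in pixels, amid what is visible of it).
- spotter.regions_of(camera, label): "region" (420x560 bool, what is visible of it) and "point" ([column, row] in pixels, amid what is visible of it).
The state is a dict: "t": time; "qpos": joint angles; "qvel": joint speeds; "joint_torque": joint torques, N m; "ee_pos": TCP position; "orientation": TCP orientation; "ft_force": force on the tool from outside, world axes, zero at the start; "moment": the same for the moment, N m; "width": finger opening in mm; "grasp_force": force on a finger pad.
Only numpy, scipy, OpenCV 4.12 (cv2) and the standard library are available. Lean on these libraries where they do the work, as an engineer would, in place of code of your own. Each camera call takes 0.05 s, during which the arm holds its last target. There are 200 camera calls.

## Working session

There is one attempt and no reset: what is moved stays moved. The work goes in short steps, Python scripts to look and compute and a tool call to move; the robot and the scene stay as the last step left them, time stands still between calls to the robot, and variables do not carry over. Pictures are saved under pics/ and viewed, at most 10 in all, crops included, and the job is handed in when it is done.

Besides the shell and the picture viewer there is one more tool, called after "Call:" by a JSON object that holds its "op" and its "data". move_arm: Moves the arm, as the interface text tells. Its arguments: {"type":"object","properties":{"rows":{"type":"array","items":{"type":"array","items":{"type":"number"}}}},"required":["rows"]}

```bash
mkdir -p pics; cat > h.py <<'E'
import numpy as np,cv2
from scipy.spatial.transform import Rotation as R
from workcell import get_obs, optics, close_job, spotter, ctrl
def ray(cam,px):
    c=optics.calibration(cam);K=np.array(c["camera_matrix"]);d=np.array(c["distortion"])
    u=cv2.undistortPoints(np.array([[px]],float),K,d)[0,0]
    o=np.array(c["orientation"],float)
    M=R.from_rotvec(o).as_matrix() if o.size==3 else o
    return np.array(c["xyz"],float),M@np.array([u[0],u[1],1])
def at(cam,px,z):
    p,d=ray(cam,px);return p+d*(z-p[2])/d[2]
def proj(cam,P):
    c=optics.calibration(cam);M=R.from_rotvec(c["orientation"]).as_matrix()
    P=np.atleast_2d(np.array(P,float))
    q=(P-np.array(c["xyz"]))@M
    return cv2.projectPoints(q,np.zeros(3),np.zeros(3),np.array(c["camera_matrix"]),np.array(c["distortion"]))[0][:,0]
E
python3 - <<'E'
from h import *
for n in("scene","top"):
    cv2.imwrite(f"pics/{n}0.png",optics.get_image(n));c=optics.calibration(n);print(n,c["xyz"],c["orientation"],c["camera_matrix"])
    for l,z in dict(dispenser=18,plunger_top=66.5,puck_high=30,round_pad=0,puller=8,mouse=18,jar=68,dock=61,case_top=28).items():
        for r in spotter.find_in(n,l)[:2]: print(n,l,round(r["conf"],2),np.round(r["point"]),np.round(at(n,r["point"],z)))
s=get_obs();print(s["t"],s["ee_pos"],s["orientation"],R.from_rotvec(s["orientation"]).as_matrix().round(3))
E
```

```text
scene [1320.22935638 -315.65596054 1063.70190922] [-2.09405765 -1.38237658  0.47988221] [[470.95466383   0.         282.68359764]
 [  0.         470.95466383 206.39497509]
 [  0.           0.           1.        ]]
scene dispenser 0.92 [303. 235.] [644.  58.  18.]
scene plunger_top 0.67 [305. 234.] [673.  50.  66.]
scene puck_high 0.22 [398. 202.] [650. 363.  30.]
scene round_pad 0.73 [333. 184.] [490. 234.   0.]
scene puller 0.43 [241. 180.] [373. -22.   8.]
scene mouse 0.18 [424. 192.] [641. 467.  18.]
scene jar 0.86 [369. 208.] [663. 251.  68.]
scene dock 0.7 [189. 300.] [ 741. -289.   61.]
scene case_top 0.91 [423. 189.] [637. 462.  28.]
top [ 444.01853478   51.76608729 1116.17286191] [-2.1715595   2.1762764  -0.08588625] [[445.88202351   0.         274.13236285]
 [  0.         445.88202351 210.03779434]
 [  0.           0.           1.        ]]
top dispenser 0.84 [276. 164.] [654.  54.  18.]
top dispenser 0.4 [207. 230.] [489. 226.  18.]
top plunger_top 0.69 [274. 155.] [667.  60.  66.]
top round_pad 0.72 [205. 233.] [484. 233.   0.]
top puller 0.54 [308. 282.] [360. -22.   8.]
top mouse 0.58 [449. 227.] [ 494. -379.   18.]
top jar 0.72 [190. 169.] [633. 260.  68.]
top jar 0.62 [274. 155.] [666.  59.  68.]
top dock 0.66 [409. 144.] [ 697. -270.   61.]
top dock 0.3 [190. 169.] [635. 262.  61.]
top case_top 0.89 [112. 180.] [616. 467.  28.]
1.0 [144.15420303 608.12661192 222.70195852] [3.64810129e-01 3.12031033e+00 2.72267153e-05] [[-0.973  0.231  0.   ]
 [ 0.231  0.973  0.   ]
 [-0.     0.    -1.   ]]
```

```bash
python3 - <<'E'
import cv2,numpy as np
a=cv2.imread("pics/top0.png");b=cv2.imread("pics/scene0.png")
x=cv2.resize(a[115:305,140:340],(800,760),interpolation=3)[:600]
cv2.imwrite("pics/c1.png",x)
y=cv2.resize(b[150:300,210:410],(800,600),interpolation=3);cv2.imwrite("pics/c2.png",y)
E
```

```text
(no output)
```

View pics/top0.png

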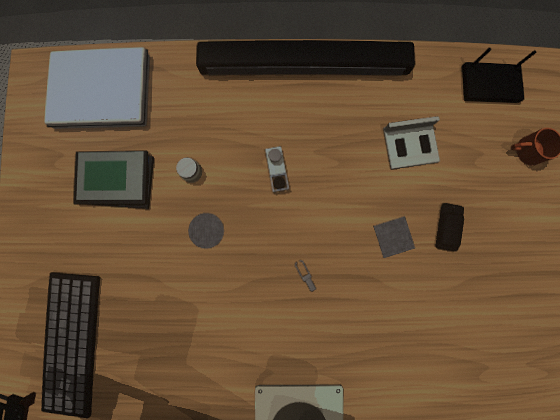

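View pics/c1.png

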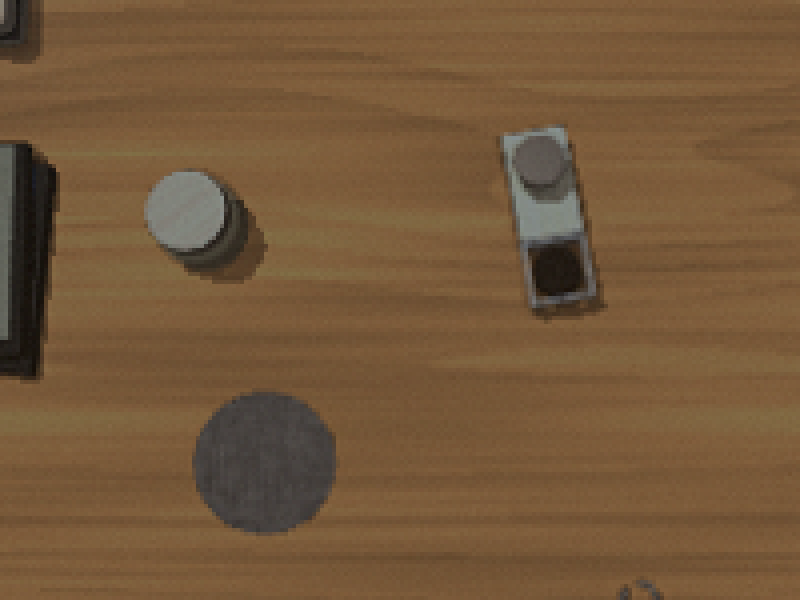

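View pics/c2.png

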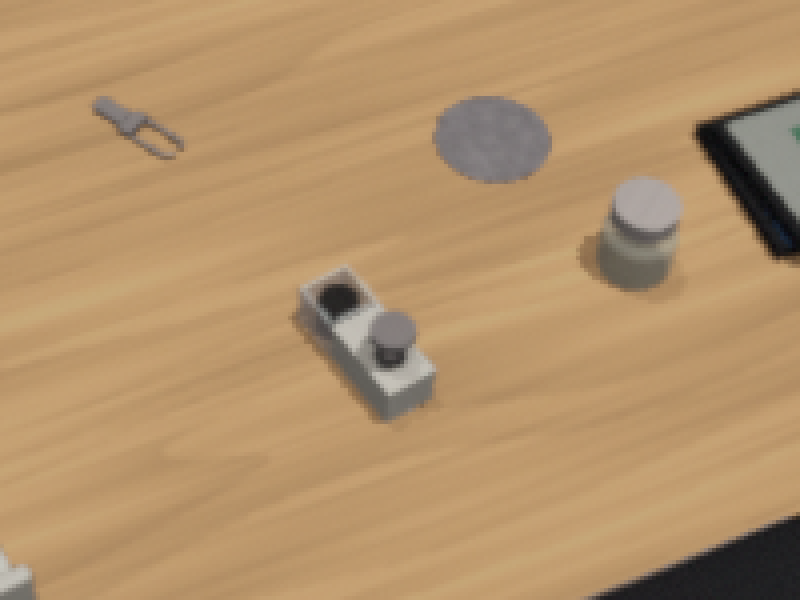

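The top view shows the plunger cap at about (275,155), the magazine at (279,183), the round pad at (206,230) left of it, and the puller at (305,275). The jar is at (188,168). In the scene view the cap is at (308,232) and the pad at (333,185).

```bash
python3 - <<'E'
from h import *
for l,z,t,s in[("cap",66.5,(275.2,155.2),(308.2,232)),("puckhi",30,(279.2,182.7),(295,225)),("pad",0.5,(206.2,230.5),(333.2,184.7))]:
    print(l,at("top",t,z).round(1),at("scene",s,z).round(1))
# outline of top face corners z=36 (crop px)
for p in[(504,135),(567,127),(595,296),(532,307)]:
    q=(p[0]/4+140,p[1]/4+115);print(at("top",q,36).round(1))
for l in("round_pad","puller","jar"):
  r=spotter.regions_of("top",l)
  if r:
    m=r[0]["region"];ys,xs=np.nonzero(m);P=np.array([at("top",(x,y),8 if l=="puller" else 0) for x,y in zip(xs,ys)]);print(l,r[0]["conf"],P.mean(0).round(1),P.min(0).round(),P.max(0).round())
E
```

```text
cap [666.4  56.4  66.5] [671.5  59.   66.5]
puckhi [605.3  46.9  30. ] [611.7  49.4  30. ]
pad [489.2 230.5   0.5] [495.  232.7   0.5]
[689.2  79.2  36. ]
[694.1  40.4  36. ]
[588.8  23.7  36. ]
[582.1  62.1  36. ]
round_pad 0.83 [489.5 231.   -0. ] [445. 186.  -0.] [531. 277.   0.]
puller 0.52 [362.1 -25.5   8. ] [341. -38.   8.] [381. -11.   8.]
jar 0.7 [644.4 278.4  -0. ] [615. 248.  -0.] [675. 308.   0.]
```

Call:
{"op": "move_arm", "data": {"rows": [[-4.56,-2.96,0,0,0],[-4.56,-2.96,0,0,0],[-4.56,-2.96,0,0,0],[-4.56,-2.96,0,0,0],[-4.56,-2.96,0,0,0],[-4.56,-2.96,0,0,0],[-4.56,-2.96,0,0,0],[-4.56,-2.96,0,0,0],[-4.56,-2.96,0,0,0],[-4.56,-2.96,0,0,0]]}}

```text
t: 2.4
ee_pos: [520.8, 213.5, 222.9]
orientation: [0.365, 3.12, 0.001]
ft_force: [0.6, -0.0, -0.0]
width: 0.4
grasp_force: 0.0
```

Call:
{"op": "move_arm", "data": {"rows": [[-4.56,-2.96,0,0,0],[-4.56,-2.96,0,0,0],[-4.56,-2.96,0,0,0],[-4.56,-2.96,0,0,0],[0,0,0,10,0],[0,0,0,10,0],[0,0,0,10,0],[0,0,0,10,0],[0,0,0,10,0],[0,0,0,8.6,0]]}}

```text
t: 3.65
ee_pos: [669.7, 57.6, 222.6]
orientation: [-1.852, -2.538, 0.0]
ft_force: [-0.0, 0.3, -0.2]
width: 0.8
grasp_force: 0.0
```

```bash
cat >> h.py <<'E'
def go(x,y,z):
    s=get_obs();M=R.from_rotvec(s["orientation"]).as_matrix()
    print("t",round(s["t"],2),"pos",np.round(s["ee_pos"],1),"xhead",round(np.degrees(np.arctan2(M[1,0],M[0,0])),1),"F",np.round(s["ft_force"],1),"w",round(s["width"],1))
    print("cm",(M.T@(np.array([x,y,z])-s["ee_pos"])/10).round(2))
E
python3 -c "
from h import *
go(669,57.5,90)"
```

```text
t 3.65 pos [669.7  57.6 222.6] xhead 107.8 F [-0.   0.3 -0.2] w 0.8
cm [ 1.000e-02 -7.000e-02  1.326e+01]
```

Call:
{"op": "move_arm", "data": {"rows": [[0,0,4.4,0,0],[0,0,4.4,0,0],[0,0,4.4,0,0],[0,0,0,0,0]]}}

```text
t: 4.15
ee_pos: [667.0, 57.4, 87.2]
orientation: [-1.842, -2.538, 0.007]
ft_force: [-0.5, -0.2, 0.7]
width: 0.6
grasp_force: 0.0
```

```bash
python3 - <<'E'
from h import *
go(669,57.5,68)
a=optics.get_image("scene");t=optics.get_image("top")
p=get_obs()["ee_pos"]
for n,i in(("scene",a),("top",t)):
    print(n,proj(n,p),proj(n,[[669.4,57.7,66.5]]))
cv2.imwrite("pics/c3.png",np.hstack([cv2.resize(a[170:270,250:330],(400,500),interpolation=3),cv2.resize(t[120:220,230:310],(400,500),interpolation=3)]))
E
```

```text
t 4.15 pos [667.   57.4  87.2] xhead 108.1 F [-0.5 -0.2  0.7] w 0.6
cm [-0.06  0.21  1.92]
scene [[308.11325325 226.08177305]] [[307.4140434  231.57219705]]
top [[274.62191961 151.32952107]] [[274.67180335 153.97290176]]
```

View pics/c3.png

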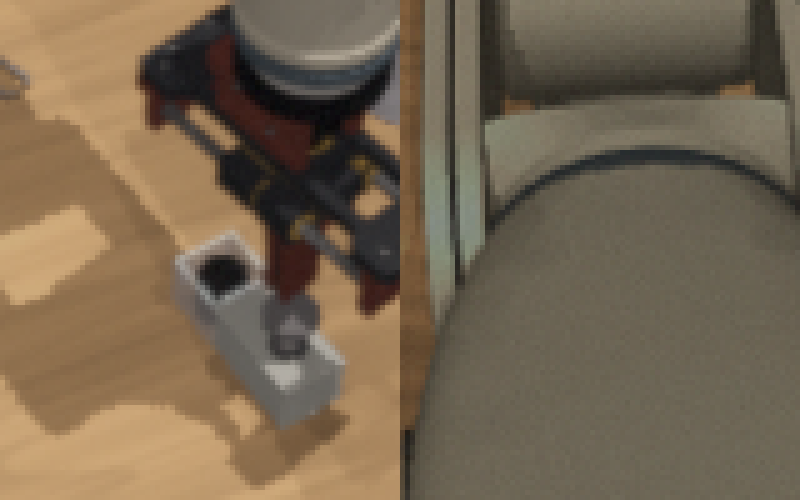

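The fingertips sit above the cap at crop (293,300), on target.

Call:
{"op": "move_arm", "data": {"rows": [[0,0.1,0.9,0,0],[0,0.1,0.8,0,0],[0,0,0.25,0,0],[0,0,0.25,0,0],[0,0,0.25,0,0],[0,0,0.25,0,0],[0,0,0.25,0,0],[0,0,0.25,0,0],[0,0,0.2,0,0],[0,0,0.2,0,0]]}}

```text
t: 5.5
ee_pos: [671.8, 58.3, 54.7]
orientation: [1.845, 2.542, 0.0]
ft_force: [-0.8, -0.2, 4.7]
width: 0.4
grasp_force: 2.1
```

Call:
{"op": "move_arm", "data": {"rows": [[0,0,0.2,0,0],[0,0,0.2,0,0],[0,0,0.2,0,0],[0,0,0.2,0,0],[0,0,0.1,0,0],[0,0,0,0,0]]}}

```text
t: 6.25
ee_pos: [671.8, 58.3, 45.7]
orientation: [1.845, 2.542, 0.0]
ft_force: [-0.4, 0.1, 5.0]
width: 0.5
grasp_force: 2.5
```

Call:
{"op": "move_arm", "data": {"rows": [[0,0,0.1,0,0],[0,0,0.1,0,0],[0,0,0,0,0]]}}

```text
t: 6.62
ee_pos: [671.9, 58.3, 44.7]
orientation: [1.845, 2.542, 0.0]
ft_force: [-4.0, -0.8, 11.4]
width: 0.4
grasp_force: 6.1
```

Call:
{"op": "move_arm", "data": {"rows": [[0,0,0,0,0],[0,0,-0.5,0,0],[0,0,-0.6,0,0],[0,0,-0.8,0,0],[0,0,-1,0,0],[0,0,-2,0,0],[0,0,-3,0,18],[0,0,-4,0,18],[0,0,0,0,18]]}}

```text
t: 7.75
ee_pos: [674.0, 58.4, 167.5]
orientation: [1.842, 2.538, 0.007]
ft_force: [0.4, 0.1, 0.4]
width: 15.9
grasp_force: 0.0
```

```bash
python3 - <<'E'
from h import *
go(567,1,100)
a=optics.get_image("scene")
for l in("puck_low","puck_high","dispenser"):
  for r in spotter.find_in("scene",l)[:3]: print(l,round(r["conf"],2),r["point"],at("scene",r["point"],10).round(1))
print(proj("scene",[[555,39,10]]))
cv2.imwrite("pics/c4.png",cv2.resize(a[170:270,240:370],(780,600),interpolation=3))
E
```

```text
t 7.75 pos [674.   58.4 167.5] xhead 108.1 F [0.4 0.1 0.4] w 15.9
cm [ -2.13 -12.     6.67]
puck_low 0.18 [399.9, 205.7] [653.1 372.7  10. ]
puck_high 0.49 [296.3, 227.3] [606.8  56.4  10. ]
dispenser 0.77 [302.5, 235.4] [639.2  60.6  10. ]
[[283.25876753 215.88538224]]
```

View pics/c4.png

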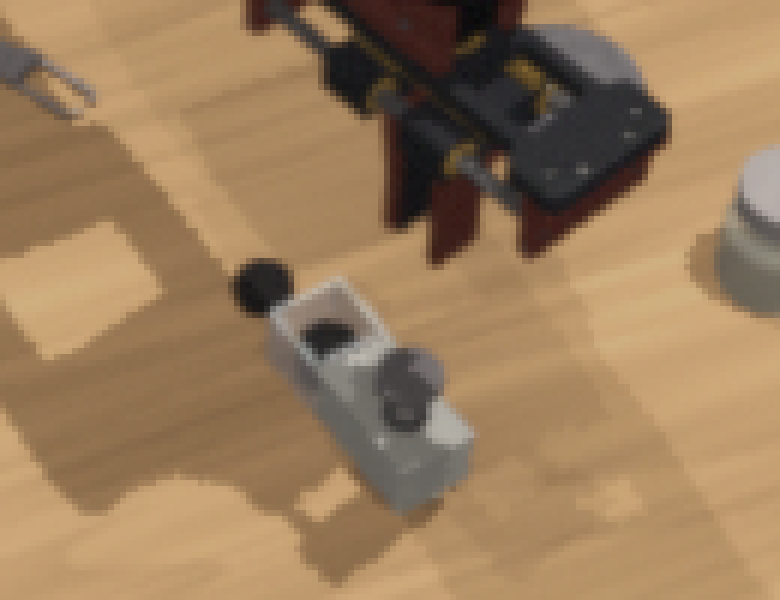

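The puck is out at crop (264,286), which is pixel (284,217.7). The plunger is up and the remaining stack has dropped.

```bash
python3 - <<'E'
from h import *
print(at("scene",(284,217.7),5))
go(568,-14,167)
E
```

```text
[558.30416688  39.98169713   5.        ]
t 7.95 pos [670.8  58.2 161.9] xhead 108.1 F [-0.6 -0.5  0. ] w 15.8
cm [ -3.67 -12.01  -0.49]
```

Call:
{"op": "move_arm", "data": {"rows": [[-0.9,-3.0,0,0,18],[-0.9,-3.0,0,0,18],[-0.9,-3.0,0,0,18],[-0.9,-3.0,0,0,18],[0,0,4,0,18],[0,0,4,0,18],[0,0,4,0,18],[0,0,0,0,18],[0,0,0,0,18]]}}

```text
t: 9.07
ee_pos: [568.9, -13.2, 43.1]
orientation: [-1.845, -2.542, 0.0]
ft_force: [0.2, -0.1, 0.1]
width: 15.4
grasp_force: 0.0
```

```bash
python3 - <<'E'
from h import *
go(568,-14,4)
a=optics.get_image("scene");t=optics.get_image("top")
P=get_obs()["ee_pos"]
print(proj("scene",P),proj("scene",[[555,39,5]]),proj("top",[[555,39,5]]))
cv2.imwrite("pics/c5.png",np.hstack([cv2.resize(a[170:270,245:325],(400,500),interpolation=3),cv2.resize(t[140:240,230:310],(400,500),interpolation=3)]))
E
```

```text
t 9.07 pos [568.9 -13.2  43.1] xhead 108.1 F [ 0.2 -0.1  0.1] w 15.4
cm [-0.05 -0.11  3.91]
[[268.30184682 217.71633967]] [[283.22669946 216.97232325]] [[282.37902517 204.0529622 ]]
```

View pics/c5.png

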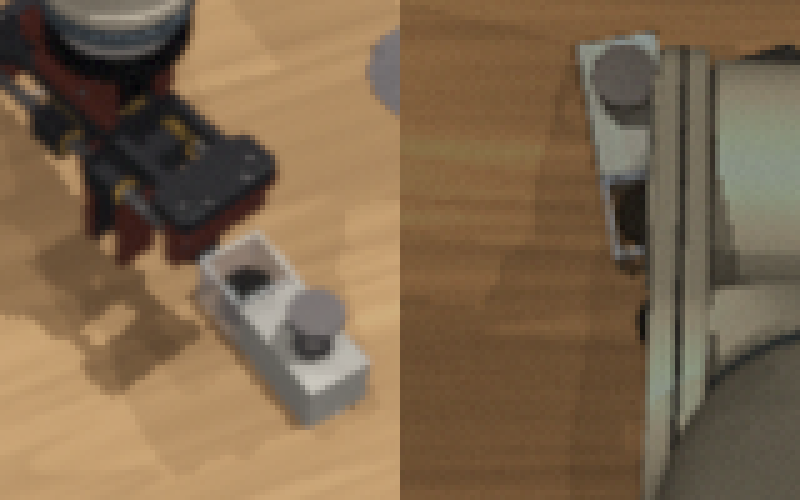

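In the scene crop the fingertips are at about (112,250), about 2 px lower than projected. So the scene camera reads about 5 mm too far in x, and the top camera agrees with the robot. In the top crop the puck's left edge is at (638,322). That puts the puck at about (553.5,37.5), almost on the push line.

Call:
{"op": "move_arm", "data": {"rows": [[0,0.1,2,0,18],[0,0,1.9,0,18],[0,0,0,0,18],[1,0,0,0,18],[1,0,0,0,18],[0.8,0,0,0,18],[0.8,0,0,0,18],[0.8,0,0,0,18],[0.8,0,0,0,18],[0.8,0,0,0,18]]}}

```text
t: 10.42
ee_pos: [550.9, 44.7, 3.7]
orientation: [1.845, 2.543, 0.0]
ft_force: [0.1, -0.0, 0.3]
width: 15.9
grasp_force: 0.2
```

Call:
{"op": "move_arm", "data": {"rows": [[1,0,0,0,18],[1,0,0,0,18],[1,0,0,0,18],[1,0,0,0,18],[1,0,0,0,18],[0.6,0,0,0,18],[0,0,0,0,18]]}}

```text
t: 11.3
ee_pos: [533.5, 97.8, 3.6]
orientation: [-1.844, -2.543, 0.0]
ft_force: [-0.2, 0.2, 0.0]
width: 15.9
grasp_force: 0.0
```

```bash
python3 - <<'E'
from h import *
go(490+7,231-21.6,4)
a=optics.get_image("scene");t=optics.get_image("top")
print(proj("scene",[[495,232,0]]))
for n in("scene","top"):
  for r in spotter.find_in(n,"puck_low")[:3]: print(n,round(r["conf"],2),r["point"],at(n,r["point"],8).round(1))
cv2.imwrite("pics/c6.png",np.hstack([cv2.resize(a[150:250,265:345],(400,500),interpolation=3),cv2.resize(t[150:250,190:270],(400,500),interpolation=3)]))
E
```

```text
t 11.3 pos [533.5  97.8   3.6] xhead 108.1 F [-0.2  0.2  0. ] w 15.9
cm [11.74 -0.   -0.04]
[[333.000884  184.8795701]]
scene 0.55 [334.8, 182.8] [495.7 237.    8. ]
scene 0.31 [394.9, 201.5] [632.  368.9   8. ]
top 0.58 [451.4, 229.0] [ 490.4 -389.1    8. ]
```

View pics/c6.png

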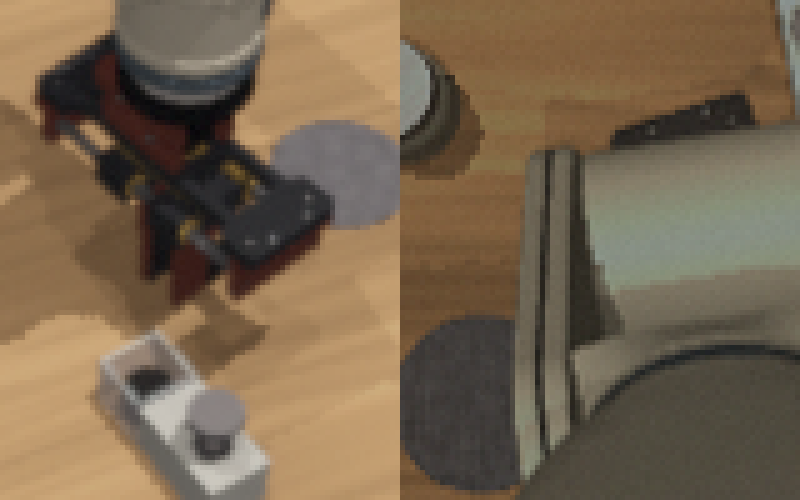

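The puck has left the outlet. It is in the cradle, with a dark sliver showing at crop (213,270). I'll continue to the pad.

Call:
{"op": "move_arm", "data": {"rows": [[0.6,0,0,0,18],[1,0,0,0,18],[1,0,0,0,18],[1,0,0,0,18],[1,0,0,0,18],[1,0,0,0,18],[1,0,0,0,18],[1,0,0,0,18],[1,0,0,0,18],[1,0,0,0,18]]}}

```text
t: 12.75
ee_pos: [503.7, 189.3, 3.7]
orientation: [-1.845, -2.543, 0.0]
ft_force: [0.5, 0.0, -0.4]
width: 15.9
grasp_force: 0.1
```

Call:
{"op": "move_arm", "data": {"rows": [[0.8,0,0,0,18],[0.6,0,0,0,18],[0.4,0,0,0,18],[0.2,0,0,0,18],[0.1,0,0,0,18],[0,0,0,0,18],[-1,0,0,0,18],[-2,0,0,0,18],[-3,0,0,0,18],[-3,0,0,0,18]]}}

```text
t: 14.0
ee_pos: [525.8, 121.0, 3.7]
orientation: [1.846, 2.542, -0.0]
ft_force: [0.2, -0.3, -0.6]
width: 15.8
grasp_force: 0.0
```

Call:
{"op": "move_arm", "data": {"rows": [[0,0,-4,0,18],[0,0,-5,0,18],[-2,-1,-5,0,18],[-5,-2,0,0,18],[-5,-2,0,0,18],[-5,-2,0,0,18],[0,0,0,0,18]]}}

```text
t: 14.88
ee_pos: [510.9, -64.4, 143.8]
orientation: [1.852, 2.537, -0.0]
ft_force: [-1.1, 0.5, -0.2]
width: 16.1
grasp_force: 0.0
```

```bash
python3 - <<'E'
from h import *
go(490,231,4)
a=optics.get_image("scene");t=optics.get_image("top")
for n in("scene","top"):
  for l in("puck_low","round_pad"):
    for r in spotter.find_in(n,l)[:2]: print(n,l,round(r["conf"],2),r["point"],at(n,r["point"],8 if l=="puck_low" else 0).round(1))
cv2.imwrite("pics/c7.png",np.hstack([cv2.resize(a[150:250,280:360],(400,500),interpolation=3),cv2.resize(t[150:250,190:270],(400,500),interpolation=3)]))
E
```

```text
t 14.88 pos [510.9 -64.4 143.8] xhead 107.7 F [-1.1  0.5 -0.2] w 16.1
cm [28.78  7.   13.97]
scene puck_low 0.48 [333.7, 181.4] [489.2 236.6   8. ]
scene round_pad 0.64 [332.0, 185.6] [496.5 227.8   0. ]
top puck_low 0.43 [206.0, 230.9] [487.9 229.8   8. ]
top puck_low 0.25 [186.0, 170.0] [642.1 282.7   8. ]
top round_pad 0.71 [201.2, 228.0] [495.5 243.3   0. ]
top round_pad 0.59 [111.3, 179.4] [620.9 480.    0. ]
```

View pics/c7.png

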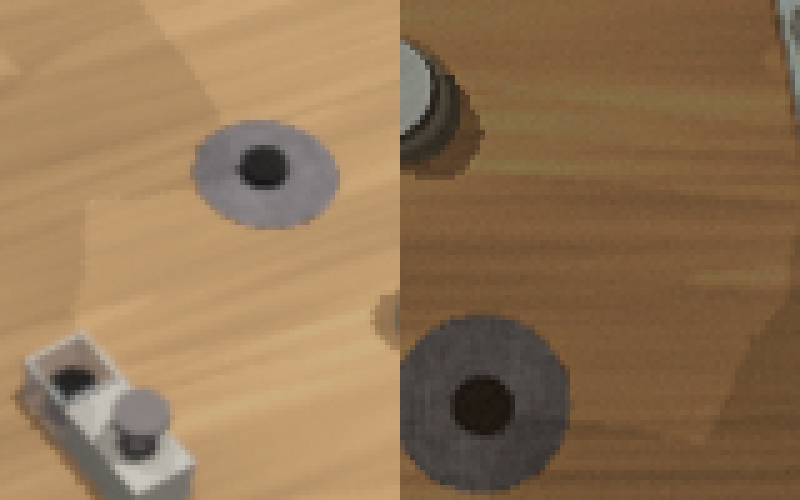

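The puck lies flat at the pad's centre, at crop (483,404) in the top view and (264,168) in the scene view. The plunger is up, the stack is in place and the arm is clear.

```bash
python3 -c "
from workcell import close_job
print(close_job())"
```

```text
the job is handed in; nothing more can be done
None
```

The job is handed in: I pressed the plunger fully down once and pushed the single ejected puck along the desk to the centre of the round felt pad, and the last pictures showed it flat there, the plunger up and pucks still in the magazine; no verdict came back.

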